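# Slide a plywood plaque under the stamping bridge and stamp it

### The job

Push the large plywood plaque, flat on the cutting mat, under the low metal bridge of the stamping jig until its leading edge sits square against the stop at the far end of the jig; do not lift or tip it. Then press the black knob on the bridge down until the stamp meets the plaque, and let it come back up. Leave the other things on the mat where they are.

Things in the scene. Friction and masses are not known exactly. Their poses are not given: they have to be found in the camera images.
- plaque: large loose plate of bare plywood, 100 mm (its x) by 140 mm (its y) by 10 mm thick, about 0.1 kg; origin at the centre of its underside, z up. It lies flat on a 3 mm thick green cutting mat (mat top at z = 0.003 m) on the robot's right of the jig, long side roughly along the jig's lane.
- jig: fixed steel stamping jig; origin on the mat surface below the middle of its bridge. Its lane runs along its own +y (roughly the robot's left); the plaque enters from -y. Side walls, 14 mm high, from y = -25 to +55 mm, leave 112 mm between them (x = -56 to +56 mm). Flared 12 mm high lead-ins reach to y = -60 mm, x = +-82 mm. The lane's floor is the mat itself.
- bridge (a point): middle of the lower edge of the bridge, on its entry side, 14 mm above the mat (jig x = 0, y = -25 mm). The aluminium bridge spans the lane from y = -25 to +25 mm of the jig; its top is 26 mm above the mat.
- stop (a point): foot of the stop's face, mid-lane (jig x = 0, y = +55 mm); the stop is 14 mm high and crosses the lane. With the plaque home its origin is 70 mm before this point (jig x = 0, y = -15 mm) and 60 mm of it stick out before the bridge.
- stamp_top (a point): centre of the top face of the stamp's round black knob (38 mm diameter), which stands upright in the middle of the bridge; 62 mm above the mat when up. Beneath it is a 20 mm rubber pad inside the bridge.
- stamp (a joint): how far the stamp is pressed down, m: 0 up, spring-returned; the pad meets a 10 mm thick plaque at 0.005; end of travel 0.007. The spring takes about 1 N to start and 3 N at 0.005.
- small_tag: bystander: small loose plywood tag 60 x 40 x 10 mm; origin under its centre
- jar: bystander: squat glass jar with black lid, 48 mm diameter, 55 mm high; origin under its centre
- dish: bystander: white ceramic paint dish, 80 mm diameter, 22 mm high, beyond the jig's stop; origin under its centre
- tape: bystander: cardboard tape ring 84 mm diameter, 22 mm high; origin under its centre
- cutter: bystander: black craft cutter lying flat, about 155 mm long (along its y), 18 mm wide, 15 mm high; origin under the middle of its handle
- tin: bystander: closed flat metal tin 62 x 92 x 20 mm; origin under its centre
- dabber: bystander: small turned wooden dabber standing on its 32 mm foot, 62 mm high; origin under its centre
Things that resemble listed ones, but are neither listed nor needed, are in the scene too. Of the things that look like the jig, the middle-sized one is meant.

How it is judged:
By the outcome, as a careful person would: the job done as asked, in the order asked, and still so for the second after the job is handed in, with the robot touching nothing.
It also fails if it takes over 64 s, if anything falls off the work surface, if the arm or the gripper's body presses on something with over 40 N, if the wrist force passes 120 N, or if a joint passes its speed limit or range.

### The arm

A 7-joint arm with a two-finger parallel gripper is mounted at the origin on the work surface. World frame = base frame: x ahead of the robot, y to its left, z up, the work surface at z = 0. Lengths are in m, angles in rad, forces in N, time in s.
With the tool pointing down it reaches from about 0.425 to 1.025 m from the base axis. Payload 9.4 kg.
Tool frame: the origin (TCP) lies midway between the tips of the shut fingers; the grasp point (between the pads) lies 19 mm behind it; z points along the fingers, y is the line along which they close (so a half turn about z gives the same grasp; the last joint's range is limited). The gripper opens to 93 mm and grips with 3 to 60 N. Pads are 15 mm wide; open, the fingers measure 128 mm over their backs; the gripper's body (75 mm by 188 mm) begins 65 mm behind the grasp point.
Start: joints at [-1.325, 0.599, -0.003, 1.599, 0.002, 0.943, -0.08], TCP at [0.23, 0.688, 0.219] pointing down, gripper open.
Joint ranges: [-2.57, 2.57], [-0.35, 1.97], [-1.29, 1.29], [0.11, 2.56], [-1.05, 4.19], [0.11, 1.86], [-2.63, 2.63]. Speed limits (rad/s): [2.22, 2.22, 3.01, 3.01, 3.14, 3.14, 3.14].

### API

Orientations are given as a unit quaternion [w, x, y, z].
In Python, from workcell import bot, optics, order gives the robot as it stands.
- The arm moves only by the shell command python3 -m jog 'ROWS' [FORCE]. ROWS is JSON, one flat list of numbers, 7 for each row, row after row: the shift along the tool's x, y, z scaled (see below), then the turn, a rotation vector about the tool's x, y, z scaled (see below), then the opening, from -1 (shut) to 1 (fully open). In form: [tx, ty, tz, ax, ay, az, claw, tx, ty, tz, ax, ay, az, claw, ...]. A call has 1 to 20 rows; each row is the pose to reach, as a shift and turn from the pose commanded when the call began, along the tool's axes at that moment; what a row does not reach only later rows make up. The controller multiplies each number of a shift by 0.5 m and each number of a turn by 90 degrees. A row lasts 1/12 s, in which the tool goes at most 41.7 mm and 7.16 degrees, less where a joint would pass 70% of its speed; a pose out of reach is approached as far as the arm can. A call with a number of a shift or a turn outside -1 to 1 is refused whole. A call with a gripper value outside its range is refused whole. The fingers move at their own pace and stop on an object; FORCE is the grip in N (left out, the last holds). Time passes only in rows, so rows that repeat a pose let the fingers close. It gives the time, the measured TCP pose, the force, the opening and the grip force at its end, in the units of the state.
- bot.get_state(): the state, without advancing time (a new reading comes with each control period).
- optics.read_camera(name): name is "side" or "top"; returns a dict with "color" (384x512x3 uint8, red, green, blue), "z_map" (384x512 float32, m along the optical axis (not along the pixel's ray), 0 where there is no reading), "fx", "fy", "cx", "cy" (pixels), "R" (3x3) and "t" (3): a world point X has camera coordinates R X + t. Camera axes: x right, y down, z forward; pixel columns grow to the right and rows downward; lengths in m; the calibration is good to about 2 mm. A picture is of the moment at which its call begins.
- order.close_job(): hands the job in; it is judged then, once.
Trained networks look in the newest picture that a camera, given by its name, has taken for a name from the list of things; names that differ only in an ending like _2 or _b are one class to them, and where a whole thing is asked for, a point or a joint stands for the part that bears it (a point fixed in the world has none). Each returns a list of dicts, best first, with "conf" (0 to 1); they miss things now and then, are a little off and sometimes report something else, mostly with a low value. They report only what shows in the picture. A call takes as long as a camera call. They do not tell look-alikes from the thing itself.
- optics.look_for(camera, query): "rect" ([left, top, right, bottom] in pixels, round what is visible of it).
The state is a dict: "time_s": time; "q": joint angles; "qvel": joint speeds; "effort": joint torques, N m; "ee_pos": TCP position; "ee_rot": TCP orientation; "force": force on the tool from outside, world axes, zero at the start; "ft_torque": the same for the moment, N m; "width": finger opening in m; "gripper_force": force on a finger pad.
Only numpy, scipy, OpenCV 4.12 (cv2) and the standard library are available. Lean on these libraries where they do the work, as an engineer would, in place of code of your own. Each camera call takes 0.05 s, during which the arm holds its last target. There are 200 camera calls.

## Working session

There is one attempt and no reset: what is moved stays moved. The work goes in short steps, Python scripts to look and compute and a shell command to move; the robot and the scene stay as the last step left them, time stands still between calls to the robot, and variables do not carry over. Pictures are saved under pics/ and viewed, at most 10 in all, crops included, and the job is handed in when it is done.

```bash
mkdir -p pics
cat > h.py <<'E'
import numpy as np, cv2, pickle
from workcell import bot, optics, order
def cam(n):
    return optics.read_camera(n)
def save(c,f): cv2.imwrite(f,cv2.cvtColor(c,cv2.COLOR_RGB2BGR))
def world(d):
    z=d["z_map"].astype(float); v,u=np.mgrid[:z.shape[0],:z.shape[1]]
    P=np.stack([(u-d["cx"])/d["fx"]*z,(v-d["cy"])/d["fy"]*z,z],-1)
    W=(P-np.array(d["t"]))@np.array(d["R"]); W[z==0]=np.nan
    return W
E
python3 - <<'E'
from h import *
np.set_printoptions(precision=3,suppress=True)
for n in("top","side"):
    d=cam(n); save(d["color"],f"pics/{n}0.png"); pickle.dump(d,open(n+"0.pkl","wb"))
    W=world(d); print(n,d["fx"],-np.array(d["R"]).T@d["t"])
    for q in("plaque","jig","stamp_top","small_tag","jar","dish","tape","cutter","tin","dabber"):
        for r in optics.look_for(n,q)[:4]:
            a=np.array(r["rect"]); u,v=int((a[0]+a[2])/2),int((a[1]+a[3])/2)
            print(q,round(r["conf"],2),a.round(),W[min(v,383),min(u,511)])
print(bot.get_state())
E
```

```text
top 350.8324566701233 [0.312 0.067 1.101]
plaque 0.94 [328. 147. 378. 181.] [ 0.57  -0.247  0.017]
jig 0.9 [100. 117. 134. 151.] [0.644 0.499 0.037]
jig 0.66 [235. 137. 278. 186.] [0.559 0.06  0.064]
jig 0.62 [354. 255. 416. 329.] [ 0.18  -0.324  0.042]
stamp_top 0.82 [387. 287. 405. 306.] [ 0.175 -0.34   0.082]
small_tag 0.7 [267. 215. 287. 229.] [ 0.379 -0.006  0.013]
jar 0.79 [234. 104. 243. 124.] [0.709 0.119 0.06 ]
jar 0.45 [234. 136. 278. 183.] [0.565 0.06  0.066]
jar 0.23 [194. 105. 201. 120.] [0.721 0.25  0.037]
dish 0.84 [196. 142. 220. 170.] [0.589 0.214 0.009]
dish 0.25 [200. 215. 250. 225.] [0.385 0.152 0.014]
tape 0.59 [149. 189. 175. 216.] [0.435 0.353 0.006]
cutter 0.65 [200. 211. 247. 224.] [0.391 0.158 0.016]
tin 0.62 [314.  93. 347. 117.] [ 0.763 -0.176  0.023]
dabber 0.71 [236. 134. 279. 184.] [0.565 0.057 0.064]
side 489.9492924251824 [ 0.03  -1.09   1.007]
plaque 0.68 [292. 245. 350. 291.] [ 0.562 -0.258  0.013]
jig 0.83 [251. 187. 309. 216.] [0.564 0.044 0.027]
jig 0.67 [143. 290. 245. 375.] [ 0.172 -0.366  0.036]
stamp_top 0.72 [181. 302. 204. 324.] [ 0.174 -0.
[... 266 characters left out ...]
.588 0.226 0.012]
tape 0.66 [200. 153. 221. 168.] [0.432 0.385 0.   ]
cutter 0.54 [213. 184. 227. 210.] [0.395 0.142 0.014]
tin 0.87 [354. 222. 384. 247.] [ 0.757 -0.189  0.024]
dabber 0.61 [291. 145. 302. 166.] [0.711 0.238 0.054]
{'time_s': 1.1, 'q': array([-1.325,  0.599, -0.002,  1.599,  0.002,  0.943, -0.08 ]), 'qvel': array([-0.   ,  0.002, -0.001,  0.001,  0.   ,  0.001, -0.001]), 'effort': array([  0.001, -76.484,   1.497, -25.27 ,  -0.052,   0.011,   0.   ]), 'ee_pos': array([0.23 , 0.688, 0.219]), 'ee_rot': array([ 0.   ,  0.161,  0.987, -0.   ]), 'force': array([0.669, 0.644, 0.179]), 'ft_torque': array([ 0.008, -0.009, -0.009]), 'gripper_force': 0.0, 'width': 0.09300917898739303}
```

View pics/top0.png

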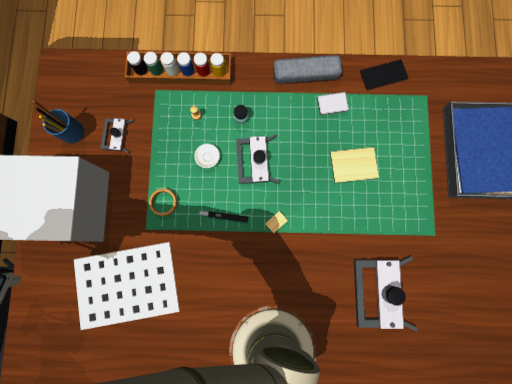

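View pics/side0.png

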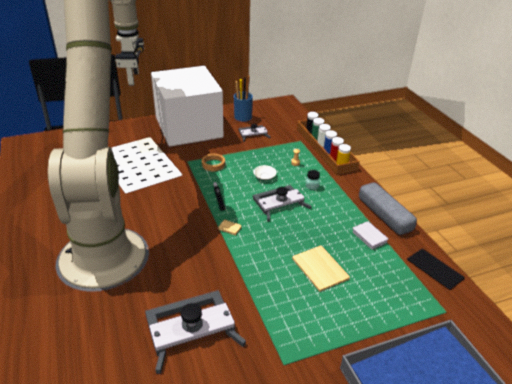

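The top view shows three jig look-alikes: small at (117,134), middle at (258,160) and large at (390,293). The middle one fits: it is middle-sized, stands on the mat, and has the plaque at (354,165) on its entry side and the dish at (207,156) beyond its stop. Next I measure and confirm it in a crop.

Run:
```python
from h import *
np.set_printoptions(precision=4,suppress=True)
for n,boxes in(("top",dict(plaque=(320,138,388,190),jig=(228,128,286,192))),("side",dict(plaque=(285,238,356,298),jig=(243,178,316,224)))):
    d=pickle.load(open(n+"0.pkl","rb")); W=world(d); hsv=cv2.cvtColor(d["color"],cv2.COLOR_RGB2HSV)
    def sel(b,m):
        k=np.zeros(m.shape,bool); k[b[1]:b[3],b[0]:b[2]]=1; return W[k&m&np.isfinite(W[...,0])]
    def intersect(b,m,z):  # pixel rays onto plane z
        k=np.zeros(m.shape,bool); k[b[1]:b[3],b[0]:b[2]]=1; v,u=np.nonzero(k&m)
        R=np.array(d["R"]);o=-R.T@d["t"]; r=np.stack([(u-d["cx"])/d["fx"],(v-d["cy"])/d["fy"],np.ones(len(u))],-1)@R
        return (o+r*((z-o[2])/r[:,2])[:,None])[:,:2]
    H,S,V=[hsv[...,i] for i in range(3)]
    yel=(H<33)&(H>12)&(S>60)&(V>120)
    p=intersect(boxes["plaque"],yel,0.013); (c,s,a)=cv2.minAreaRect(p.astype(np.float32)); print(n,"plaque",c,s,a,len(p),"zmed",np.median(sel(boxes["plaque"],yel)[:,2]))
    br=(S<60)&(V>150)
    p=intersect(boxes["jig"],br,0.029); print("bridge",cv2.minAreaRect(p.astype(np.float32)),len(p))
    w=sel(boxes["jig"],np.ones_like(br)); k=w[w[:,2]>0.055]; print("knob",k.mean(0),(k[:,:2].min(0)+k[:,:2].max(0))/2,len(k))
    q=w[(w[:,2]>0.009)]; 
d=pickle.load(open("top0.pkl","rb"));save(cv2.resize(d["color"][90:240,190:400],None,fx=3.8,fy=3.8,interpolation=cv2.INTER_CUBIC),"pics/crop.png")
```

```text
top plaque (0.5668991804122925, -0.2514413595199585) (0.10090766847133636, 0.13989922404289246) 7.437920093536377 1360 zmed 0.012673144104548622
bridge ((0.5769916772842407, 0.052579835057258606), (0.14524734020233154, 0.049646273255348206), 4.558853626251221) 534
knob [0.575  0.0526 0.064 ] [0.5758 0.0528] 125
side plaque (0.563978910446167, -0.2536921501159668) (0.10512808710336685, 0.14522090554237366) 7.520263671875 1392 zmed 0.013537748240806297
bridge ((0.59596186876297, 0.07434727251529694), (0.1653735190629959, 0.16492435336112976), 67.3025894165039) 352
knob [0.5739 0.0494 0.064 ] [0.5749 0.0518] 91
```

View pics/crop.png

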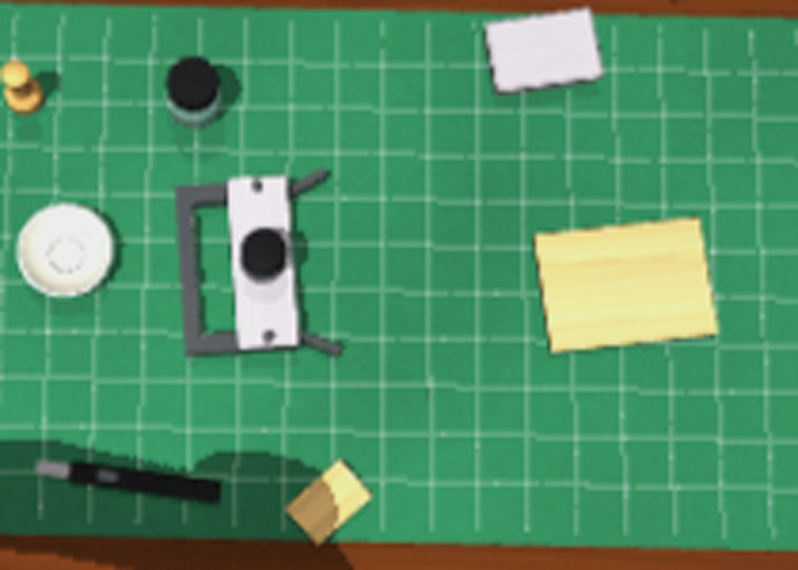

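Crop confirmed: the middle jig is at crop (240,262), its flares open towards the plaque at (626,285), and the look-alike tag is well clear. The jig is at about (0.576, 0.0525) with yaw 4.6°. The plaque is at (0.567, -0.2515) with yaw 7.4°, about 34 mm off the lane's axis.

Plan: push the plaque sideways onto the axis, then push it in from behind.

```bash
cat >> h.py <<'E'
from scipy.spatial.transform import Rotation as Ro
J=np.array([0.576,0.0525]); YAW=np.radians(4.56)
def j2w(x,y): 
    c,s=np.cos(YAW),np.sin(YAW); return J+np.array([c*x-s*y,s*x+c*y])
def w2j(p):
    c,s=np.cos(YAW),np.sin(YAW); d=np.array(p)[:2]-J; return np.array([c*d[0]+s*d[1],-s*d[0]+c*d[1]])
def rel(target,yawdeg):
    """row numbers from current pose to target xyz, with tool y at yawdeg, tool down"""
    s=bot.get_state(); q=s["ee_rot"]; R0=Ro.from_quat([q[1],q[2],q[3],q[0]])
    a=np.radians(yawdeg); y=np.array([np.cos(a),np.sin(a),0]); z=np.array([0,0,-1.]); Rt=Ro.from_matrix(np.stack([np.cross(y,z),y,z],1))
    sh=R0.inv().apply(np.array(target)-s["ee_pos"]); tu=(R0.inv()*Rt).as_rotvec(degrees=True)
    print("rel",(sh/.5).round(4),(tu/90).round(4),"rows",np.ceil(max(np.linalg.norm(sh)/.0417,np.linalg.norm(tu)/7.16)))
E
python3 - <<'E'
from h import *
d=pickle.load(open("side0.pkl","rb"));W=world(d);w=W[70:140,155:220].reshape(-1,3);w=w[w[:,2]>0.1];print("box",w.min(0),w.max(0))
d=pickle.load(open("top0.pkl","rb"));W=world(d);w=W[150:245,0:110].reshape(-1,3);w=w[w[:,2]>0.1];print("box top",w.min(0),np.percentile(w,98,0))
print(j2w(-0.115,-0.30))
rel([0.45,0.35,0.25],71.5); 
rel([*j2w(-0.125,-0.304),0.2],94.56)
E
```

```text
box [0.30714983 0.51697121 0.10002787] [0.53190126 0.77967559 0.20880218]
box top [0.30862581 0.52790406 0.10003137] [0.5241066  0.72150608 0.203081  ]
[ 0.48521492 -0.25569324]
rel [-0.6314 -0.5007 -0.0627] [0.     0.     0.0001] rows 10.0
rel [-1.0672 -1.6424  0.0373] [-0.      0.     -0.2562] rows 24.0
```

```bash
python3 -m jog '[0,0,-0.2,0,0,0,1, 0,0,-0.2,0,0,0,1, 0,0,-0.2,0,0,0,1, -0.63,-0.5,-0.2,0,0,0,1, -0.63,-0.5,-0.2,0,0,0,1, -0.63,-0.5,-0.2,0,0,0,1, -0.63,-0.5,-0.2,0,0,0,1, -0.63,-0.5,-0.2,0,0,0,1, -0.63,-0.5,-0.2,0,0,0,1, -0.63,-0.5,-0.2,0,0,0,1, -0.63,-0.5,-0.2,0,0,0,1, -0.63,-0.5,-0.2,0,0,0,1, -0.63,-0.5,-0.2,0,0,0,1, -0.63,-0.5,-0.2,0,0,0,1, -0.63,-0.5,-0.2,0,0,0,1, -0.63,-0.5,-0.2,0,0,0,1]'
python3 - <<'E'
from h import *
rel([0.55,-0.05,0.25],94.56)
rel([*j2w(-0.125,-0.304),0.2],94.56)
E
```

```text
time_s: 2.43
ee_pos: [0.449, 0.3513, 0.3188]
ee_rot: [-0.0, 0.161, 0.987, 0.0]
force: [-0.7, 0.7, -0.7]
width: 0.0931
gripper_force: 0.0
rel [-0.4459 -0.6973  0.137 ] [ 5.000e-04 -1.000e-04 -2.559e-01] rows 11.0
rel [-0.4381 -1.1438  0.2367] [ 5.000e-04 -1.000e-04 -2.559e-01] rows 15.0
```

```bash
python3 -m jog '[-0.446,-0.697,0.137,0,0,-0.256,1, -0.446,-0.697,0.137,0,0,-0.256,1, -0.446,-0.697,0.137,0,0,-0.256,1, -0.446,-0.697,0.137,0,0,-0.256,1, -0.446,-0.697,0.137,0,0,-0.256,1, -0.446,-0.697,0.137,0,0,-0.256,1, -0.446,-0.697,0.137,0,0,-0.256,1, -0.446,-0.697,0.137,0,0,-0.256,1, -0.446,-0.697,0.137,0,0,-0.256,1, -0.446,-0.697,0.137,0,0,-0.256,1, -0.446,-0.697,0.137,0,0,-0.256,1, -0.446,-0.697,0.137,0,0,-0.256,1, -0.446,-0.697,0.137,0,0,-0.256,1, -0.446,-0.697,0.137,0,0,-0.256,1]'
python3 - <<'E'
from h import *
rel([*j2w(-0.125,-0.304),0.08],94.56)
rel([*j2w(-0.125,-0.304),0.006],94.56)
rel([*j2w(-0.06,-0.304),0.006],94.56)
E
```

```text
time_s: 3.6
ee_pos: [0.5504, -0.048, 0.2502]
ee_rot: [-0.0, -0.041, 0.999, 0.001]
force: [-0.4, -0.7, -0.7]
width: 0.0932
gripper_force: 0.0
rel [ 0.1843 -0.4116  0.34  ] [0.0007 0.     0.002 ] rows 7.0
rel [ 0.1843 -0.4117  0.488 ] [0.0007 0.     0.002 ] rows 8.0
rel [ 0.0543 -0.4121  0.488 ] [0.0007 0.     0.002 ] rows 8.0
```

```bash
python3 -m jog '[0.184,-0.412,0.34,0,0,0,1, 0.184,-0.412,0.34,0,0,0,1, 0.184,-0.412,0.34,0,0,0,1, 0.184,-0.412,0.34,0,0,0,1, 0.184,-0.412,0.34,0,0,0,1, 0.184,-0.412,0.34,0,0,0,1, 0.184,-0.412,0.34,0,0,0,1, 0.184,-0.412,0.34,0,0,0,1, 0.184,-0.412,0.34,0,0,0,1, 0.184,-0.412,0.4,0,0,0,1, 0.184,-0.412,0.45,0,0,0,1, 0.184,-0.412,0.47,0,0,0,1, 0.184,-0.412,0.486,0,0,0,1, 0.184,-0.412,0.486,0,0,0,1, 0.184,-0.412,0.486,0,0,0,1]'
python3 - <<'E'
from h import *
d=cam("side"); save(cv2.resize(d["color"][200:330,200:400],None,fx=4,fy=4),"pics/s1.png")
s=bot.get_state();print(w2j(s["ee_pos"]),s["ee_pos"])
for x in(-.1,-.06,-.057): rel([*j2w(x,-0.304),0.006],94.56)
E
```

```text
time_s: 4.85
ee_pos: [0.4758, -0.2625, 0.0079]
ee_rot: [0.0, -0.04, 0.999, 0.0]
force: [0.7, 0.2, 0.5]
width: 0.0932
gripper_force: 0.0
[-0.12493637 -0.30648594] [ 0.47582566 -0.26294861  0.00818462]
rel [-0.0499  0.0049  0.0044] [-0.0003  0.0007  0.0005] rows 1.0
rel [-0.1299  0.0049  0.0045] [-0.0003  0.0007  0.0005] rows 2.0
rel [-0.1359  0.0049  0.0045] [-0.0003  0.0007  0.0005] rows 2.0
```

View pics/s1.png

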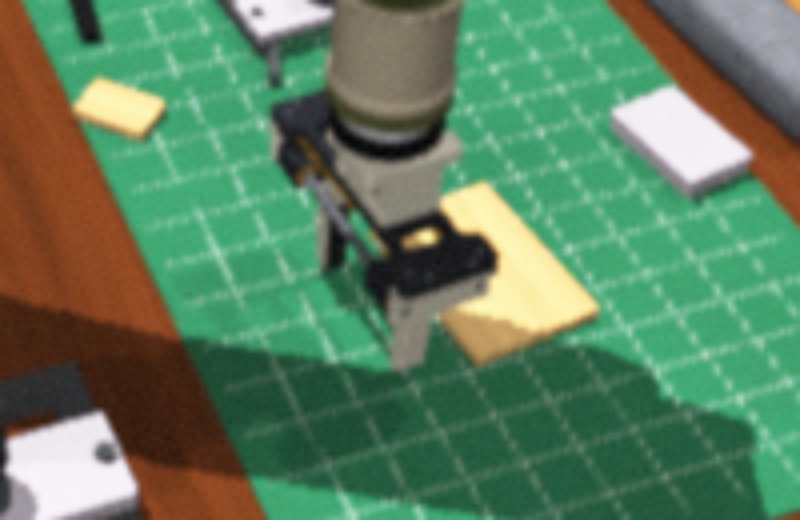

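The picture shows both fingers low on the mat, at (335,260) and (410,350), on the near side of the plaque and clear of it. Pushing sideways slowly.

```bash
python3 -m jog '[-0.02,0.004,0.003,0,0,0,1, -0.04,0.004,0.003,0,0,0,1, -0.05,0.004,0.003,0,0,0,1, -0.06,0.004,0.003,0,0,0,1, -0.068,0.004,0.003,0,0,0,1, -0.076,0.004,0.003,0,0,0,1, -0.084,0.004,0.003,0,0,0,1, -0.092,0.004,0.003,0,0,0,1, -0.1,0.004,0.003,0,0,0,1, -0.108,0.004,0.003,0,0,0,1, -0.116,0.004,0.003,0,0,0,1, -0.122,0.004,0.003,0,0,0,1, -0.126,0.004,0.003,0,0,0,1, -0.13,0.004,0.003,0,0,0,1, -0.13,0.004,0.003,0,0,0,1]'
cat >> h.py <<'E'
def plaque(n,f=None):
    d=cam(n); c=d["color"]
    hsv=cv2.cvtColor(c,cv2.COLOR_RGB2HSV); H,S,V=[hsv[...,i] for i in range(3)]
    m=((H<33)&(H>12)&(S>60)&(V>60)); W=world(d)
    m&=np.isfinite(W[...,2])&(abs(W[...,2]-0.013)<0.006)&(abs(W[...,0]-0.57)<0.12)&(W[...,1]<0.04)&(W[...,1]>-0.4)
    n_,l,st,_=cv2.connectedComponentsWithStats(m.astype(np.uint8)); k=1+np.argmax(st[1:,4]); v,u=np.nonzero(l==k)
    R=np.array(d["R"]);o=-R.T@d["t"]; r=np.stack([(u-d["cx"])/d["fx"],(v-d["cy"])/d["fy"],np.ones(len(u))],-1)@R
    p=(o+r*((0.013-o[2])/r[:,2])[:,None])[:,:2].astype(np.float32)
    b=cv2.minAreaRect(p); print(n,"plaque",np.round(b[0],4),np.round(b[1],4),round(b[2],2),"in jig",w2j(b[0]).round(4))
    print(" corners in jig",[w2j(q).round(3).tolist() for q in cv2.boxPoints(b)])
    if f: save(c,f)
    return d
E
python3 - <<'E'
from h import *
plaque("side","pics/s2.png");plaque("top","pics/t2.png");s=bot.get_state();print(w2j(s["ee_pos"]),s["ee_pos"])
E
```

```text
time_s: 6.15
ee_pos: [0.5401, -0.2561, 0.0056]
ee_rot: [0.0, -0.04, 0.999, -0.0]
force: [-0.3, -1.0, 0.7]
width: 0.093
gripper_force: 0.0
side plaque [ 0.6026 -0.3022] [0.1141 0.0616] 18.58 in jig [-0.0017 -0.3556]
 corners in jig [[-0.065, -0.34], [-0.05, -0.399], [0.061, -0.372], [0.046, -0.312]]
top plaque [ 0.6027 -0.246 ] [0.0879 0.1309] 4.57 in jig [ 0.0028 -0.2997]
 corners in jig [[-0.041, -0.234], [-0.041, -0.365], [0.047, -0.365], [0.047, -0.234]]
[-0.06067857 -0.30484202] [ 0.53974936 -0.25620121  0.0056494 ]
```

```bash
python3 -m jog '[-0.003,0,0,0,0,0,1, -0.006,0,0,0,0,0,1, -0.006,0,0,0,0,0,1, 0.02,0,0,0,0,0,1, 0.04,0,0,0,0,0,1, 0.04,0,-0.1,0,0,0,1, 0.04,0,-0.2,0,0,0,1, 0.04,0,-0.3,0,0,0,1, 0.04,0,-0.3,0,0,0,1, 0.04,0,-0.3,0,0,0,1]'
python3 - <<'E'
from h import *
s=bot.get_state();print(w2j(s["ee_pos"]),s["ee_pos"],s["q"])
rel([*j2w(0,-0.42),0.156],4.56)
plaque("top")
E
```

```text
time_s: 7.08
ee_pos: [0.5215, -0.2592, 0.1611]
ee_rot: [0.004, -0.039, 0.999, -0.002]
force: [0.3, 0.0, -0.6]
width: 0.0931
gripper_force: 0.0
[-0.07908096 -0.30635005] [ 0.52152512 -0.25916751  0.16107049] [ 0.29708415  0.49907303  0.09547865  1.99717121 -0.07642939  0.64044055
  2.09130815]
rel [-0.1583 -0.2271  0.0121] [0.0019 0.0055 0.9994] rows 13.0
top plaque [ 0.5998 -0.2508] [0.0999 0.1398] 4.67 in jig [-0.0004 -0.3042]
 corners in jig [[-0.05, -0.234], [-0.05, -0.374], [0.05, -0.374], [0.049, -0.234]]
```

```bash
python3 -m jog '[-0.158,-0.227,0.012,0,0,1,0.3, -0.158,-0.227,0.012,0,0,1,0.3, -0.158,-0.227,0.012,0,0,1,0.3, -0.158,-0.227,0.012,0,0,1,0.3, -0.158,-0.227,0.012,0,0,1,0.3, -0.158,-0.227,0.012,0,0,1,0.3, -0.158,-0.227,0.012,0,0,1,0.3, -0.158,-0.227,0.012,0,0,1,0.3, -0.158,-0.227,0.012,0,0,1,0.3, -0.158,-0.227,0.012,0,0,1,0.3, -0.158,-0.227,0.012,0,0,1,0.3, -0.158,-0.227,0.012,0,0,1,0.3, -0.158,-0.227,0.012,0,0,1,0.3, -0.158,-0.227,0.012,0,0,1,0.3, -0.158,-0.227,0.012,0,0,1,0.3, -0.158,-0.227,0.012,0,0,1,0.3]' 5
python3 - <<'E'
from h import *
s=bot.get_state();print(w2j(s["ee_pos"]),s["ee_pos"])
rel([*j2w(0,-0.42),0.006],4.56)
plaque("top")
E
```

```text
time_s: 8.47
ee_pos: [0.6069, -0.3646, 0.1486]
ee_rot: [-0.001, 0.678, 0.735, -0.0]
force: [0.1, -0.8, 0.3]
width: 0.0604
gripper_force: 0.0
[-0.00236926 -0.41818671] [ 0.60688534 -0.36455136  0.14863638]
rel [-0.0038  0.0051  0.2853] [-0.0009 -0.0003  0.0014] rows 4.0
top plaque [ 0.6163 -0.1839] [0.0216 0.0643] 75.59 in jig [ 0.0214 -0.2389]
 corners in jig [[-0.013, -0.239], [0.048, -0.26], [0.055, -0.239], [-0.005, -0.218]]
```

```bash
python3 -m jog '[-0.004,0.005,0.08,0,0,0,0.3, -0.004,0.005,0.16,0,0,0,0.3, -0.004,0.005,0.22,0,0,0,0.3, -0.004,0.005,0.26,0,0,0,0.3, -0.004,0.005,0.285,0,0,0,0.3, -0.004,0.005,0.285,0,0,0,0.3, 0.02,0.005,0.285,0,0,0,0.3, 0.04,0.005,0.285,0,0,0,0.3, 0.06,0.005,0.285,0,0,0,0.3, 0.075,0.005,0.285,0,0,0,0.3, 0.09,0.005,0.285,0,0,0,0.3, 0.105,0.005,0.285,0,0,0,0.3, 0.12,0.005,0.285,0,0,0,0.3, 0.14,0.005,0.285,0,0,0,0.3, 0.16,0.005,0.285,0,0,0,0.3, 0.18,0.005,0.285,0,0,0,0.3, 0.2,0.005,0.285,0,0,0,0.3, 0.215,0.005,0.285,0,0,0,0.3, 0.225,0.005,0.285,0,0,0,0.3, 0.225,0.005,0.285,0,0,0,0.3]'
python3 - <<'E'
from h import *
s=bot.get_state();print(w2j(s["ee_pos"]),s["ee_pos"])
rel([*j2w(0,-0.15),0.006],4.56)
rel([*j2w(0,-0.0925),0.006],4.56)
d=plaque("top"); save(cv2.resize(d["color"][120:200,220:400],None,fx=4,fy=4),"pics/t3.png")
E
```

```text
time_s: 10.18
ee_pos: [0.601, -0.2504, 0.007]
ee_rot: [-0.001, 0.678, 0.735, 0.0]
force: [-0.0, -0.7, 0.4]
width: 0.0604
gripper_force: 0.0
[ 0.00086195 -0.30391252] [ 0.60102119 -0.250382    0.00696274]
rel [ 0.3078 -0.0013  0.0023] [-0.0003 -0.0008  0.0009] rows 4.0
rel [ 0.4228 -0.0012  0.0025] [-0.0003 -0.0008  0.0009] rows 6.0Traceback (most recent call last):
  File "<stdin>", line 5, in <module>
  File "h.py", line 28, in plaque
    n_,l,st,_=cv2.connectedComponentsWithStats(m.astype(np.uint8)); k=1+np.argmax(st[1:,4]); v,u=np.nonzero(l==k)
                                                                        ~~~~~~~~~^^^^^^^^^^
    return _wrapfunc(a, 'argmax', axis=axis, out=out, **kwds)
    return bound(*args, **kwds)
ValueError: attempt to get argmax of an empty sequence
```

Run:
```python
from h import *
d=plaque("side"); save(cv2.resize(d["color"][150:310,220:400],None,fx=3.5,fy=3.5),"pics/s3.png")
```

```text
side plaque [ 0.5496 -0.1749] [0.1434 0.0329] 88.38 in jig [-0.0444 -0.2245]
 corners in jig [[-0.069, -0.294], [-0.036, -0.298], [-0.02, -0.155], [-0.053, -0.151]]
```

View pics/s3.png

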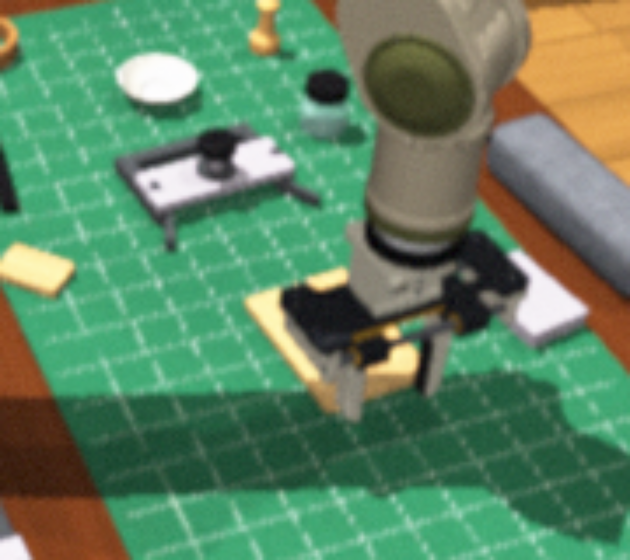

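The picture shows both fingertips at (350,390) and (430,375), flush behind the plaque, which heads straight for the lane. Pushing on.

```bash
python3 -m jog '[0.01,-0.001,0.001,0,0,0,0.3, 0.025,-0.001,0.001,0,0,0,0.3, 0.04,-0.001,0.001,0,0,0,0.3, 0.055,-0.001,0.001,0,0,0,0.3, 0.07,-0.001,0.001,0,0,0,0.3, 0.085,-0.001,0.001,0,0,0,0.3, 0.1,-0.001,0.001,0,0,0,0.3, 0.115,-0.001,0.001,0,0,0,0.3, 0.13,-0.001,0.001,0,0,0,0.3, 0.145,-0.001,0.001,0,0,0,0.3, 0.16,-0.001,0.001,0,0,0,0.3, 0.175,-0.001,0.001,0,0,0,0.3, 0.19,-0.001,0.001,0,0,0,0.3, 0.205,-0.001,0.001,0,0,0,0.3, 0.22,-0.001,0.001,0,0,0,0.3, 0.235,-0.001,0.001,0,0,0,0.3, 0.25,-0.001,0.001,0,0,0,0.3, 0.265,-0.001,0.001,0,0,0,0.3, 0.275,-0.001,0.001,0,0,0,0.3, 0.28,-0.001,0.001,0,0,0,0.3]'
python3 - <<'E'
from h import *
s=bot.get_state();print(w2j(s["ee_pos"]),s["ee_pos"],s["force"])
rel([*j2w(0,-0.10),0.006],4.56)
rel([*j2w(0,-0.0925),0.006],4.56)
d=cam("side"); save(cv2.resize(d["color"][150:310,220:400],None,fx=3.5,fy=3.5),"pics/s4.png")
E
```

```text
time_s: 11.95
ee_pos: [0.5894, -0.1117, 0.0066]
ee_rot: [-0.0, 0.678, 0.735, 0.0]
force: [-0.3, -0.7, -0.2]
width: 0.0603
gripper_force: 0.2
[ 0.00032073 -0.16475354] [ 0.58941812 -0.11170654  0.00662649] [-0.322726   -0.69993626 -0.17484106]
rel [ 0.1295 -0.0006  0.0013] [-0.     -0.0002  0.0004] rows 2.0
rel [ 0.1445 -0.0005  0.0013] [-0.     -0.0002  0.0004] rows 2.0
```

View pics/s4.png

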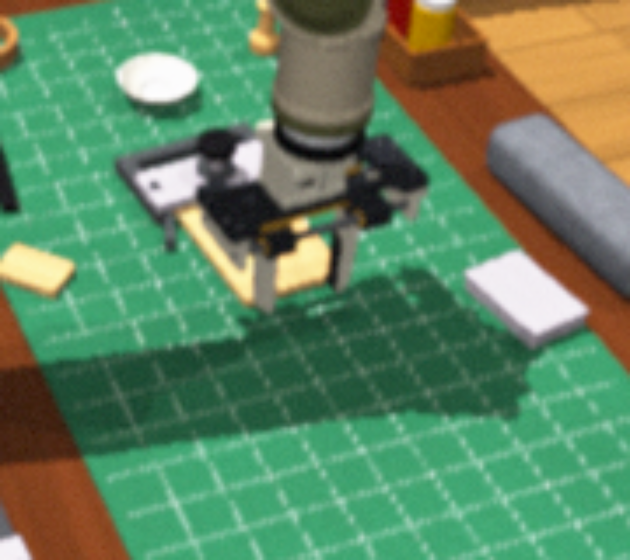

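The leading edge at (200,210) is already passing under the bridge, with no contact force. Continuing almost to the stop.

```bash
python3 -m jog '[0.01,0,0.001,0,0,0,0.3, 0.025,0,0.001,0,0,0,0.3, 0.04,0,0.001,0,0,0,0.3, 0.055,0,0.001,0,0,0,0.3, 0.07,0,0.001,0,0,0,0.3, 0.085,0,0.001,0,0,0,0.3, 0.1,0,0.001,0,0,0,0.3, 0.112,0,0.001,0,0,0,0.3, 0.122,0,0.001,0,0,0,0.3, 0.13,0,0.001,0,0,0,0.3, 0.134,0,0.001,0,0,0,0.3, 0.134,0,0.001,0,0,0,0.3]'
python3 - <<'E'
from h import *
s=bot.get_state();print(w2j(s["ee_pos"]),s["ee_pos"],s["force"])
E
python3 -m jog '[0.003,0,0,0,0,0,0.3, 0.006,0,0,0,0,0,0.3, 0.008,0,0,0,0,0,0.3, 0.008,0,0,0,0,0,0.3]'
```

```text
time_s: 13.0
ee_pos: [0.584, -0.0453, 0.0061]
ee_rot: [-0.0, 0.678, 0.735, 0.0]
force: [0.4, -0.3, -0.3]
width: 0.06
gripper_force: 0.0
[ 0.00019832 -0.09812742] [ 0.58399912 -0.04530105  0.00605462] [ 0.44099635 -0.32839278 -0.26361697]
time_s: 13.33
ee_pos: [0.584, -0.0425, 0.0062]
ee_rot: [0.0, 0.679, 0.734, -0.0]
force: [1.1, -2.0, -0.8]
width: 0.0604
gripper_force: 0.9
```

```bash
python3 -m jog '[0.002,0,0,0,0,0,0.3, 0.004,0,0,0,0,0,0.3, 0.004,0,0,0,0,0,0.3]'; python3 -m jog '[0.002,0,0,0,0,0,0.3, 0.004,0,0,0,0,0,0.3, 0.004,0,0,0,0,0,0.3]'
```

```text
time_s: 13.58
ee_pos: [0.5843, -0.0424, 0.0064]
ee_rot: [0.002, 0.679, 0.734, -0.0]
force: [1.2, -6.2, -0.1]
width: 0.0601
gripper_force: 3.6
time_s: 13.83
ee_pos: [0.5846, -0.0422, 0.0066]
ee_rot: [0.003, 0.679, 0.734, -0.001]
force: [1.5, -11.9, -0.4]
width: 0.0607
gripper_force: 6.0
```

Firm, hard contact. I back off and check.

```bash
python3 -m jog '[-0.02,0,0,0,0,0,0.3, -0.06,0,0,0,0,0,0.3, -0.1,0,0,0,0,0,0.3, -0.15,0,-0.1,0,0,0,-1, -0.3,0,-0.2,0,0,0,-1, -0.5,0,-0.3,0,0,0,-1, -0.5,0,-0.3,0,0,0,-1, -0.5,0,-0.3,0,0,0,-1, -0.5,0,-0.3,0,0,0,-1, -0.5,0,-0.3,0,0,0,-1, -0.5,0,-0.3,0,0,0,-1]'
python3 - <<'E'
from h import *
d=plaque("top"); save(cv2.resize(d["color"][120:200,190:320],None,fx=6,fy=6,interpolation=cv2.INTER_CUBIC),"pics/t5.png")
W=world(d); w=W[128:192,228:286].reshape(-1,3);k=w[w[:,2]>0.055]; print("knob",k.mean(0),(k[:,:2].min(0)+k[:,:2].max(0))/2)
d=plaque("side"); print(bot.get_state()["ee_pos"])
W=world(d); w=W[178:224,243:316].reshape(-1,3);k=w[w[:,2]>0.055]; print("knob",k.mean(0),(k[:,:2].min(0)+k[:,:2].max(0))/2)
E
```

```text
time_s: 14.75
ee_pos: [0.603, -0.2908, 0.1579]
ee_rot: [0.001, 0.68, 0.733, 0.0]
force: [-0.2, 0.6, -0.7]
width: 0.0114
gripper_force: 0.0
top plaque [0.581 0.001] [0.1015 0.0545] 0.85 in jig [ 0.0009 -0.0518]
 corners in jig [[-0.048, -0.021], [-0.051, -0.076], [0.05, -0.082], [0.053, -0.028]]
knob [0.44114905 0.04476231 0.56063457] [0.47767374 0.05276356]
side plaque [ 0.579  -0.0022] [0.1031 0.0753] 3.8 in jig [-0.0014 -0.0548]
 corners in jig [[-0.052, -0.016], [-0.053, -0.092], [0.05, -0.093], [0.051, -0.018]]
[ 0.60289816 -0.28590048  0.15534647]
knob [ 0.54760357 -0.08290698  0.14939843] [ 0.54920325 -0.10509176]
```

View pics/t5.png

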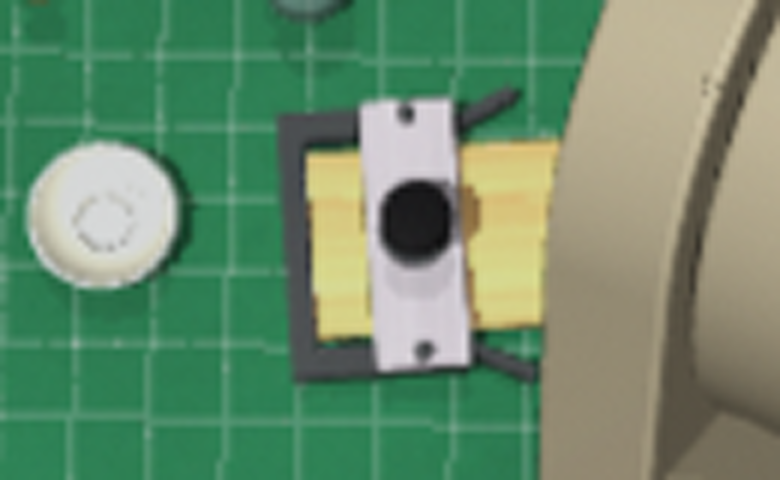

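The picture shows the plaque's leading edge at crop x≈306–317, flush along the stop, with the tail sticking out before the bridge and the bystanders unmoved. Now the knob.

Run:
```python
from h import *
print(bot.get_state()["width"])
rel([0.5755,0.0525,0.156],4.56); rel([0.5755,0.0525,0.075],4.56)
```

```text
0.00416078932332872
rel [ 6.79e-01 -8.00e-04  1.00e-04] [-0.0005 -0.0013  0.    ] rows 9.0
rel [ 0.6787 -0.0007  0.1621] [-0.0005 -0.0013  0.    ] rows 9.0
```

```bash
python3 -m jog '[0.679,-0.001,0,0,0,0,-1, 0.679,-0.001,0,0,0,0,-1, 0.679,-0.001,0,0,0,0,-1, 0.679,-0.001,0,0,0,0,-1, 0.679,-0.001,0,0,0,0,-1, 0.679,-0.001,0,0,0,0,-1, 0.679,-0.001,0,0,0,0,-1, 0.679,-0.001,0,0,0,0,-1, 0.679,-0.001,0,0,0,0,-1, 0.679,-0.001,0,0,0,0,-1, 0.679,-0.001,0,0,0,0,-1, 0.679,-0.001,0.05,0,0,0,-1, 0.679,-0.001,0.1,0,0,0,-1, 0.679,-0.001,0.14,0,0,0,-1, 0.679,-0.001,0.16,0,0,0,-1, 0.679,-0.001,0.17,0,0,0,-1, 0.679,-0.001,0.17,0,0,0,-1, 0.679,-0.001,0.17,0,0,0,-1]'
```

```text
time_s: 16.35
ee_pos: [0.5762, 0.0502, 0.0717]
ee_rot: [0.0, 0.679, 0.734, 0.0]
force: [0.4, -1.0, 0.0]
width: 0.0
gripper_force: 0.0
```

```bash
python3 -m jog '[0,0,0.004,0,0,0,-1, 0,0,0.008,0,0,0,-1, 0,0,0.012,0,0,0,-1, 0,0,0.014,0,0,0,-1, 0,0,0.016,0,0,0,-1, 0,0,0.016,0,0,0,-1]'
```

```text
time_s: 16.85
ee_pos: [0.5762, 0.0513, 0.0633]
ee_rot: [0.0, 0.678, 0.735, 0.0]
force: [-0.0, 0.8, 2.4]
width: 0.0001
gripper_force: 0.9
```

Contact: the knob is down about 1.5 mm. Pressing to the plaque in small steps.

```bash
python3 -m jog '[0,0,0.002,0,0,0,-1, 0,0,0.004,0,0,0,-1, 0,0,0.006,0,0,0,-1, 0,0,0.006,0,0,0,-1]'; python3 -m jog '[0,0,0.001,0,0,0,-1, 0,0,0.002,0,0,0,-1, 0,0,0.002,0,0,0,-1]';  python3 -m jog '[0,0,0.001,0,0,0,-1, 0,0,0.002,0,0,0,-1, 0,0,0.002,0,0,0,-1]'
```

```text
time_s: 17.18
ee_pos: [0.5762, 0.0513, 0.0604]
ee_rot: [0.0, 0.678, 0.735, 0.0]
force: [0.2, 1.3, 4.9]
width: 0.0006
gripper_force: 2.4
time_s: 17.43
ee_pos: [0.5762, 0.0513, 0.0603]
ee_rot: [0.0, 0.679, 0.735, 0.001]
force: [-1.9, 1.2, 17.6]
width: 0.0007
gripper_force: 8.7
time_s: 17.68
ee_pos: [0.5763, 0.0513, 0.0602]
ee_rot: [-0.0, 0.679, 0.734, 0.001]
force: [-6.4, 2.4, 29.0]
width: 0.0002
gripper_force: 14.7
```

The stamp has met the plaque: hard contact at about 5 mm of travel. Releasing and going up.

```bash
python3 -m jog '[0,0,-0.006,0,0,0,-1, 0,0,-0.012,0,0,0,-1, 0,0,-0.02,0,0,0,-1, 0,0,-0.03,0,0,0,-1, 0,0,-0.05,0,0,0,-1, 0,0,-0.12,0,0,0,-1, 0,0,-0.2,0,0,0,-1, 0,0,-0.3,0,0,0,-1, -0.6,0,-0.3,0,0,0,-1, -0.6,0,-0.3,0,0,0,-1, -0.6,0,-0.3,0,0,0,-1, -0.6,0,-0.3,0,0,0,-1, -0.6,0,-0.3,0,0,0,-1, -0.6,0,-0.3,0,0,0,-1, -0.6,0,-0.3,0,0,0,-1, -0.6,0,-0.3,0,0,0,-1, -0.6,0,-0.3,0,0,0,-1, -0.6,0,-0.3,0,0,0,-1, -0.6,0,-0.3,0,0,0,-1]'
python3 - <<'E'
from h import *
plaque("side"); d=plaque("top"); c=d["color"]
save(np.vstack([cv2.resize(c[80:240,140:360],(798,580))]),"pics/t6.png")
W=world(d); w=W[140:175,245:270].reshape(-1,3);k=w[(w[:,2]>0.05)&(w[:,2]<.1)]; print("knob",np.median(k,0))
E
```

```text
time_s: 19.27
ee_pos: [0.5996, -0.2462, 0.208]
ee_rot: [-0.001, 0.678, 0.735, 0.0]
force: [-0.1, -0.1, 0.8]
width: 0.0004
gripper_force: 0.0
side plaque [ 0.5786 -0.002 ] [0.104  0.0744] 5.47 in jig [-0.0017 -0.0545]
 corners in jig [[-0.054, -0.018], [-0.053, -0.093], [0.051, -0.091], [0.05, -0.016]]Traceback (most recent call last):
  File "<stdin>", line 2, in <module>
  File "h.py", line 28, in plaque
    n_,l,st,_=cv2.connectedComponentsWithStats(m.astype(np.uint8)); k=1+np.argmax(st[1:,4]); v,u=np.nonzero(l==k)
                                                                        ~~~~~~~~~^^^^^^^^^^
    return _wrapfunc(a, 'argmax', axis=axis, out=out, **kwds)
    return bound(*args, **kwds)
ValueError: attempt to get argmax of an empty sequence
```

Run:
```python
from h import *
d=cam("side"); save(cv2.resize(d["color"][130:260,190:370],None,fx=4.4,fy=4.4,interpolation=cv2.INTER_CUBIC),"pics/s6.png")
W=world(d); w=W[178:205,265:300].reshape(-1,3);k=w[(w[:,2]>0.05)&(w[:,2]<.1)]; print("knob",np.median(k,0),len(k))
```

```text
knob [0.57441176 0.04665469 0.06451038] 97
```

View pics/s6.png

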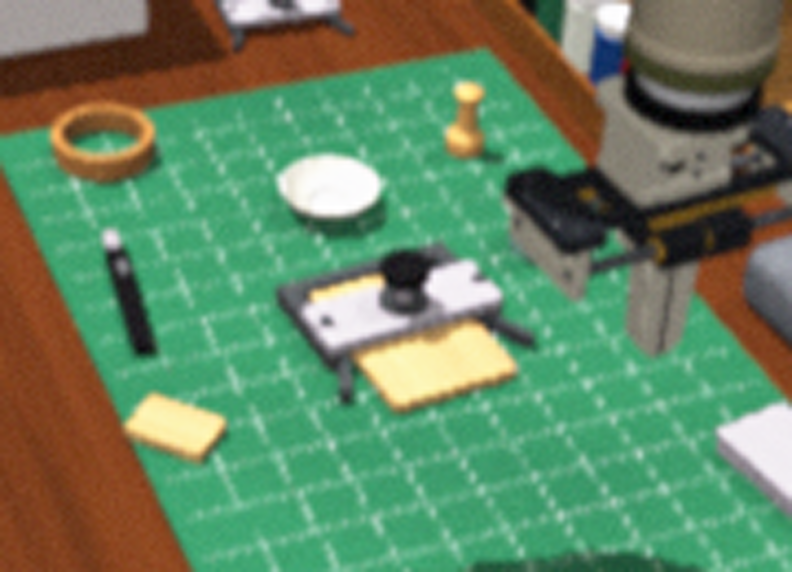

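The knob is back up at z≈0.065 (405,275), the plaque is home and flat (435,360), and the robot is clear of everything. Handing in.

```bash
python3 -c "
from workcell import order; print(order.close_job())"
```

```text
the job is handed in; nothing more can be done
None
```

The plaque was pushed flat under the bridge until it sat firmly and squarely against the stop, the knob was pressed until the stamp met the plaque and came back up, and the job is handed in.

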